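# Clamp the cedar board in the routing jig with the T-handled hex key

## Task

The cedar board lies loose in the routing jig: take the larger of the two T-handled hex keys out of its stand, lower it into the clamp's bore and, pressing lightly without ever forcing it, turn it until it drops fully home in the hidden hexagon socket. Then turn it clockwise until the jaw holds the board firmly against the fence, snug but not over-tight. Finally draw the key out, stand it back upright in its own bore in the stand, and leave everything else where it was.

Things in the scene. Friction and masses are not known exactly. Their poses are not given: they have to be found in the camera images.
- big_key_grip (a point): Centre of the black handle of the larger T-handled hex key (0.3 kg; the key stands upright, tip down). Handle 100 mm long (key x), 18 mm thick (key y), 24 mm high (key z, up). Below it come a 25 mm long round neck, 14 mm thick, and the hexagon shank: 70 mm long, 17 mm across flats, 19.6 mm across corners. Two of the flats face along the handle (key +x and -x).
- big_key_tip (a point): Centre of the flat tip of the larger key, 107 mm straight below the handle's centre; same axes.
- bore_mouth (a point): Centre of the clamp's round bore at its mouth, 45 mm above the bench, in the top of a grey 72 x 80 mm steel block on the jig; z up, jig +x towards the fence. Countersunk 30 mm to 20.8 mm wide over 4 mm, then 20.8 mm wide down to the screw's face 18 mm below the mouth. In that face is the socket, 18.2 mm across flats, floor 29 mm below the mouth. Its flats stand at an unknown angle; screw turns with the key.
- fence: Dark wooden fence fixed along the far side of the jig, 20 x 200 x 30 mm; origin at the centre of its underside; its -x face is the one that the board is pressed against. Beyond the touch the clamp force on it grows by about 6 N per 0.1 rad of screw turn and a key held still then feels 0.0045 N m per N of it (0.1 N m at 22 N); 10 to 45 N is snug, over 50 N crushes the soft cedar.
- cedar_board: Cedar board 70 x 190 x 22 mm (x, y, z), 0.12 kg, flat on the jig, about 1 mm off the fence; origin at the centre of its underside. A sprung, rubber-faced jaw comes out of the grey block 4.5 mm per rad of clockwise turn (from above), meets the board and brings it to the fence 0.3 to 0.8 rad from the start. The screw turns against 0.2 N m of friction and stays where it is left.
- stand_bore (a point): Mouth centre of the larger key's bore (26 mm wide, 45 mm deep, upright) in the wooden key stand, a fixed block 150 x 64 mm and 60 mm high; z up, stand x along its length. The larger key's tip rests on the bore's floor at the start.
- small_key: Smaller T-handled hex key (10 mm hexagon, handle 66 x 12 x 18 mm, its top 118 mm above the bench), a bystander standing in the same stand, 87 mm along stand +x from the larger key's bore; origin at its tip.
- wax_tin: Bystander: round tin, 67 mm across, 33 mm high; origin at the centre of its underside.
- combo_square: Bystander: combination square lying flat, 69 x 300 x 32 mm; origin under its centre.

How it is judged:
By the outcome, as a careful person would: the job done as asked, in the order asked, and still so for the second after the job is handed in, with the robot touching nothing.
It also fails if it takes over 64 s, if anything falls off the work surface, if the arm or the gripper's body presses on something with over 40 N, if the wrist force passes 120 N, or if a joint passes its speed limit or range.

## Robot

A 7-joint arm with a two-finger parallel gripper is mounted at the origin on a cart in front of the work surface, level with it; the furniture and walls round the work are solid. World frame = base frame: x ahead of the robot, y to its left, z up, the work surface at z = 0. Lengths are in m, angles in degrees, forces in N, time in s.
With the tool pointing down it reaches from about 0.4 to 0.85 m from the base axis. Payload 4.4 kg.
Tool frame: the origin (TCP) lies on the centre line of the jaws, within the pads' length; the fingertips stand 11 mm ahead of it and the grasp point (between the pads) lies 8 mm behind it (tips_ahead is the z of the fingertips in the tool frame, in m); z points along the fingers, y is the line along which they close (so a half turn about z gives the same grasp; the last joint's range is limited). The gripper opens to 94 mm and grips with 3 to 60 N. Pads are 16 mm wide; open, the fingers measure 119 mm over their backs; the gripper's body (75 mm by 177 mm) begins 78 mm behind the grasp point.
Start: joints at [63.381, 36.005, 2.206, 86.941, -1.547, 57.084, -1.146], TCP at [0.252, -0.599, 0.216] pointing down, gripper open.
Joint ranges: [-175.42, 175.42], [-21.48, 121.26], [-71.46, 75.88], [10.55, 141.38], [-63.04, 243.04], [13.31, 113.54], [-168.57, 168.57]. Speed limits (degrees/s): [147.25, 147.25, 180, 180, 180, 180, 180].

## Interface

Orientations are given as [roll, pitch, yaw] about the fixed x, y, z axes, in that order (R = Rz(yaw) Ry(pitch) Rx(roll)).
In Python, from workcell import sense, camera, camera_params, finish_job, tips_ahead gives the robot as it stands.
- The arm moves only by the tool play_rows, never from a script. Its argument "commands" is one flat list of numbers, 7 for each row, row after row: the opening, from -1 (shut) to 1 (fully open), then the shift along the tool's x, y, z in m, then the turn, a rotation vector about the tool's x, y, z in rad. In form: [gripper, tx, ty, tz, wx, wy, wz, gripper, tx, ty, tz, wx, wy, wz, ...]. A call has 1 to 8 rows; each row shifts and turns the commanded pose from where the row before left it, along the tool's axes as they then stand; what a row does not reach is not made up. A row lasts 1/10 s, in which the tool goes at most 50 mm and 8.59 degrees, less where a joint would pass 70% of its speed; a pose out of reach is approached as far as the arm can. A call with a gripper value outside its range is refused whole. The fingers move at their own pace and stop on an object; the grip force is fixed at half the most. Time passes only in rows, so rows that do not move let the fingers close. It gives the time, the measured TCP pose, the force, the opening and the grip force at its end, in the units of the state.
- sense(): the state, without advancing time (a new reading comes with each control period).
- camera(name): name is "scene" or "top" or "wrist"; returns (picture, depth): 384x512x3 uint8, blue, green, red; 384x512 float32, m along the optical axis (not along the pixel's ray), 0 where there is no reading.
- camera_params(name): a dict with "K" (3x3 intrinsics, pixels), "world_to_cam" (4x4, takes a point from world to camera coordinates). Camera axes: x right, y up, looking along -z (the intrinsics and any distortion apply to the point x, -y, -z); pixel columns grow to the right and rows downward; lengths in m; the calibration is good to about 2 mm. A picture is of the moment at which its call begins: read the wrist's pose just before it. camera_params takes no time and is no camera call; for the wrist camera it gives the pose at the moment of the call.
- finish_job(): hands the job in; it is judged then, once.
The state is a dict: "time_s": time; "qpos": joint angles; "joint_vel": joint speeds; "tau": joint torques, N m; "ee_pos": TCP position; "tcp_rot": TCP orientation; "contact_force": force on the tool from outside, world axes, zero at the start; "moment": the same for the moment, N m; "gripper_width": finger opening in m; "grip_force": force on a finger pad.
Only numpy, scipy, OpenCV 4.12 (cv2) and the standard library are available. Lean on these libraries where they do the work, as an engineer would, in place of code of your own. Each camera call takes 0.05 s, during which the arm holds its last target. There are 200 camera calls.

## Working session

There is one attempt and no reset: what is moved stays moved. The work goes in short steps, Python scripts to look and compute and a tool call to move; the robot and the scene stay as the last step left them, time stands still between calls to the robot, and variables do not carry over. Pictures are saved under pics/ and viewed, at most 10 in all, crops included, and the job is handed in when it is done.

Besides the shell and the picture viewer there is one more tool, called after ">>>" as name(argument=value, ...), one argument or row to a line, values as JSON. play_rows: Moves the arm, as the interface text tells. Its arguments: {"type":"object","properties":{"commands":{"type":"array"}},"required":["commands"]}

```bash
mkdir -p pics; ls; cat > h.py <<'E'
import numpy as np, cv2
from workcell import *
def cloud(name):
    p=camera_params(name); im,d=camera(name); K=np.array(p["K"]); W=np.array(p["world_to_cam"])
    v,u=np.mgrid[:384,:512]
    c=np.stack([(u-K[0,2])/K[0,0]*d,-(v-K[1,2])/K[1,1]*d,-d,np.ones_like(d)],-1)
    w=c@np.linalg.inv(W).T
    w=w[...,:3]; w[d==0]=np.nan
    return im,d,w
E
python3 - <<'E'
from h import *
print(sense(),tips_ahead)
for n in("top","scene"):
    im,d,w=cloud(n); cv2.imwrite(f"pics/{n}0.png",im); np.save(f"{n}0.npy",w); print(camera_params(n))
E
```

```text
pics
{'time_s': 0.0, 'qpos': array([63.38020287, 36.0582559 ,  2.19982657, 86.99659226, -1.54711802,
       57.08371962, -1.14588169]), 'joint_vel': array([ 0.05194326,  0.04620834,  0.0009432 , -0.10778191, -0.02224494,
        0.00527014,  0.02874544]), 'tau': array([ 2.58178770e-04, -5.49727356e+01,  1.14418253e+00, -1.86631930e+01,
       -5.20966435e-02,  2.37178802e-02,  1.58664297e-04]), 'ee_pos': array([ 0.25220253, -0.59836322,  0.2155574 ]), 'tcp_rot': array([-1.79891012e+02, -2.98448668e-04,  2.28518977e+01]), 'contact_force': array([-0.19753661,  0.78399422,  1.33090298]), 'moment': array([-0.02396355, -0.02366539, -0.06400404]), 'grip_force': 0.0, 'gripper_width': 0.09396603738127943} 0.011
{'K': array([[466.65450539,   0.        , 251.55150324],
       [  0.        , 466.65450539, 181.17224927],
       [  0.        ,   0.        ,   1.        ]]), 'world_to_cam': array([[-0.02572927, -0.99959968,  0.011768  , -0.12623696],
       [ 0.99547648, -0.0245426 ,  0.09178363, -0.62091694],
       [-0.09145807,  0.01407629,  0.99570944, -0.99909014],
       [ 0.        ,  0.        ,  0.        ,  1.        ]])}
{'K': array([[493.70536637,   0.        , 252.74734556],
       [  0.        , 493.70536637, 201.30225207],
       [  0.        ,   0.        ,   1.        ]]), 'world_to_cam': array([[-0.78046294, -0.62493956, -0.01811476,  0.40039232],
       [ 0.27860333, -0.37358325,  0.88476875, -0.29492731],
       [-0.55969437,  0.68548239,  0.46567813, -0.90444064],
       [ 0.        ,  0.        ,  0.        ,  1.        ]])}
```

View pics/top0.png

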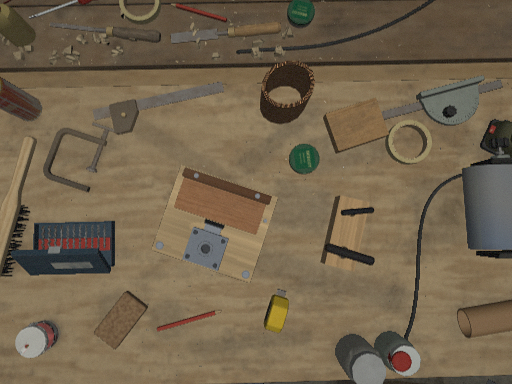

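View pics/scene0.png

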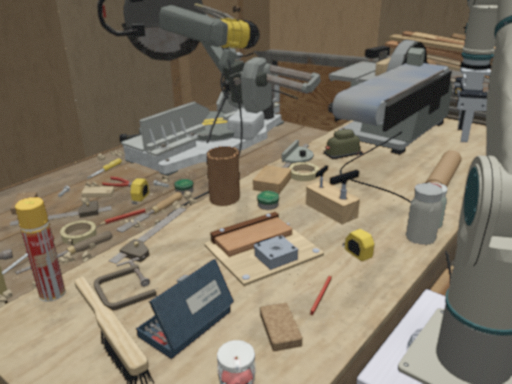

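The top view shows the jig with the bore at about (206,248), the fence at (222,188), the stand at (347,232), and the large key's handle running from (327,246) to (373,262). The small key is at (357,210). I'll measure these from depth next.

```bash
python3 - <<'E'
from h import *
w=np.load("top0.npy"); im=cv2.imread("pics/top0.png")
v,u=np.mgrid[:384,:512]
def box(n,zl,zh,u0,u1,v0,v1):
    m=(w[...,2]>zl)&(w[...,2]<zh)&(u>=u0)&(u<=u1)&(v>=v0)&(v<=v1)
    P=w[m]; r=cv2.minAreaRect((P[:,:2]*1000).astype(np.float32)); print(n,m.sum(),"z",np.median(P[:,2]).round(4),"rect",np.round(r[0],1),np.round(r[1],1),round(r[2],1),"mean",P[:,:2].mean(0).round(4))
    return P
box("handle",.12,.15,315,385,235,275)
box("small",.105,.13,330,385,200,225)
box("stand",.052,.068,310,385,190,275)
box("block",.040,.052,175,240,215,275)
box("fence",.03,.05,165,280,165,210)
box("board",.02,.034,160,280,175,235)
for a in range(238,259,2): print(a,(w[a,196:218:2,2]*1000).round(0))
cv2.imwrite("pics/c.png",np.hstack([cv2.resize(im[205:290,160:255],None,fx=4,fy=4,interpolation=2),cv2.resize(im[190:275,300:395],None,fx=4,fy=4,interpolation=2)]))
E
```

```text
handle 450 z 0.1335 rect [ 459.7 -328.6] [99.4 17.5] 71.0 mean [ 0.46   -0.3276]
small 191 z 0.1179 rect [ 543.8 -351.4] [11.6 64.5] 3.7 mean [ 0.5437 -0.3506]
stand 1726 z 0.0607 rect [ 499.9 -340.4] [ 65.1 149.8] 74.6 mean [ 0.5018 -0.3399]
block 1192 z 0.0461 rect [473.5 -37.9] [79.9 72. ] 70.2 mean [ 0.4733 -0.0381]
fence 2677 z 0.036 rect [572.5 -86.7] [222.5  90.1] 71.5 mean [ 0.5891 -0.0647]
board 1158 z 0.0328 rect [551.1 -72. ] [202.8  97.2] 70.1 mean [ 0.5578 -0.0718]
238 [45. 49. 46. 47. 46. 44. 47. 46. 47. 46. 49.]
240 [47. 45. 45. 47. 47. 45. 46. 48. 45. 44. 44.]
242 [44. 45. 46. 22. 46. 47. 41. 50. 46. 47. 43.]
244 [45. 48. 47. 43. 20. 27. 43. 47. 47. 49. 48.]
246 [49. 44. 42. 30. 17. 18. 17. 42. 47. 47. 46.]
248 [44. 47. 44. 16. 14. 18. 18. 42. 47. 45. 46.]
250 [45. 48. 44. 23. 20. 18. 19. 44. 47. 46. 46.]
252 [47. 43. 48. 33. 17. 16. 25. 47. 46. 44. 44.]
254 [44. 46. 44. 43. 45. 42. 45. 13. 47. 50. 45.]
256 [45. 47. 48. 47. 46. 45. 47. 48. 48. 45. 49.]
258 [48. 45. 45. 46. 46. 46. 49. 46. 47. 45. 43.]
```

View pics/c.png

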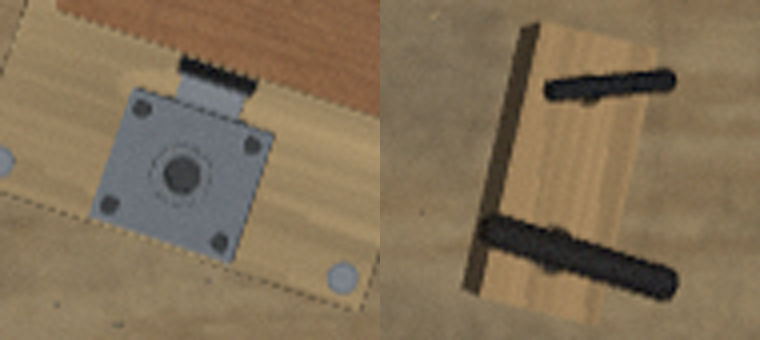

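```bash
python3 - <<'E'
from h import *
p=camera_params("top");K=p["K"];W=np.array(p["world_to_cam"]);C=np.linalg.inv(W)
def ray(u,v,z):
    d=C[:3,:3]@np.array([(u-K[0,2])/K[0,0],-(v-K[1,2])/K[1,1],-1]);o=C[:3,3];return o+d*(z-o[2])/d[2]
print("bore",ray(205.4,248.4,.045),ray(205.2,248.6,.045))
P=np.vstack([np.load(n+"0.npy").reshape(-1,3) for n in("top","scene")]);P=P[np.isfinite(P).all(1)]
def corr(a,b,r):
    a,b=np.array(a),np.array(b);t=np.clip((P[:,:2]-a)@(b-a)/((b-a)@(b-a)),0,1)
    m=(np.linalg.norm(P[:,:2]-a-t[:,None]*(b-a),axis=1)<r);Q=P[m];T=t[m]
    for i in range(8):
        q=Q[(T>=i/8)&(T<=(i+1)/8)]
        print(i,len(q),q[np.argsort(q[:,2])[-5:]][0].round(3) if len(q)>5 else'')
corr((.252,-.598),(.46,-.329),.11);corr((.46,-.329),(.4735,-.038),.1)
E
```

```text
bore [ 0.47416535 -0.03920226  0.045     ] [ 0.47375267 -0.03876801  0.045     ]
0 9238 [ 0.225 -0.574  0.557]
1 2305 [ 0.271 -0.545  0.557]
2 1900 [ 0.241 -0.438  0.121]
3 2758 [ 0.255 -0.424  0.122]
4 2520 [ 0.403 -0.494  0.039]
5 2453 [ 0.399 -0.426  0.006]
6 2065 [ 0.444 -0.372  0.134]
7 8878 [ 0.459 -0.314  0.138]
0 7022 [ 0.464 -0.323  0.137]
1 2030 [ 0.473 -0.286  0.137]
2 1914 [ 0.494 -0.247  0.006]
3 1958 [ 0.369 -0.185  0.038]
4 1863 [ 0.566 -0.166  0.041]
5 2193 [ 0.55  -0.139  0.039]
6 2023 [ 0.487 -0.079  0.05 ]
7 7805 [0.46  0.004 0.053]
```

>>> play_rows(
  commands=[0.2,0,0,-0.02,0,0,-0.14,0.2,0,0,-0.02,0,0,-0.14],
)

```text
time_s: 0.3
ee_pos: [0.2522, -0.5982, 0.2557]
tcp_rot: [-179.8, -0.0, 39.2]
contact_force: [-1.0, -0.1, 0.2]
gripper_width: 0.081
grip_force: 0.0
```

>>> play_rows(
  commands=[0.2,0.0413,-0.0099,0,0,0,0,0.2,0.0413,-0.0099,0,0,0,0,0.2,0.0413,-0.0099,0,0,0,0,0.2,0.0413,-0.0099,0,0,0,0,0.2,0.0413,-0.0099,0,0,0,0,0.2,0.0413,-0.0099,0,0,0,0,0.2,0.0413,-0.0099,0,0,0,0,0.2,0.0413,-0.0099,0,0,0,0],
)

```text
time_s: 1.1
ee_pos: [0.4605, -0.3283, 0.2562]
tcp_rot: [-180.0, 0.0, 38.9]
contact_force: [-0.6, -0.1, -0.9]
gripper_width: 0.0563
grip_force: 0.0
```

>>> play_rows(
  commands=[0.2,0,0,0,0,0,-0.14,0.2,0,0,0,0,0,-0.14,0.2,0,0,0,0,0,-0.14,0.2,0,0,0,0,0,-0.14,0.2,0,0,0,0,0,0],
)

```text
time_s: 1.6
ee_pos: [0.4595, -0.3298, 0.2561]
tcp_rot: [-180.0, -0.0, 71.0]
contact_force: [0.1, 0.1, -0.9]
gripper_width: 0.0564
grip_force: 0.0
```

```bash
python3 - <<'E'
from h import *
s=sense(); print(s['ee_pos'],s['tcp_rot'],s['qpos'].round(1))
im,d,w=cloud("wrist"); cv2.imwrite("pics/w1.png",im); np.save("w1.npy",w)
m=(w[...,2]>.124)&(w[...,2]<.145)
n,l,st,c=cv2.connectedComponentsWithStats(m.astype(np.uint8))
for i in range(1,n):
    if st[i,4]>300:
        P=w[l==i]; print(st[i],P.mean(0),cv2.minAreaRect((P[:,:2]*1000).astype(np.float32)))
E
```

```text
[ 0.45954342 -0.3298143   0.25608563] [-1.79956694e+02 -3.12600783e-02  7.09998136e+01] [ 41.2  26.9 -12.5  97.6   6.7  56.3   7.2]
[ 245  136   17   93 1526] [ 0.46145994 -0.32977355  0.13152301] ((461.28924560546875, -331.2625732421875), (97.5013656616211, 17.342836380004883), 70.64254760742188)
[  37  237   70   50 1707] [ 0.24496122 -0.33957835  0.13931324] ((241.32943725585938, -342.3546447753906), (67.47274780273438, 39.75006103515625), 1.76543390750885)
```

View pics/w1.png

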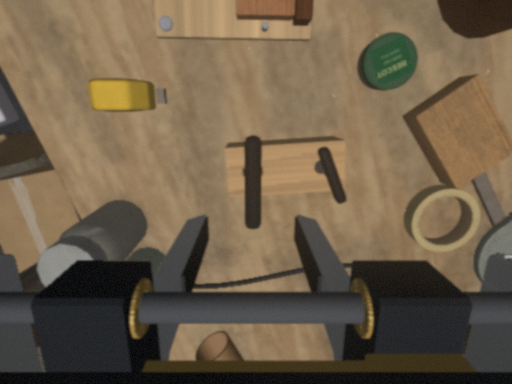

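The handle lies midway between the fingers, centred at about (253,181), and both cameras agree within 2 mm. I'll go down and grip.

>>> play_rows(
  commands=[0.2,0,0.001,0.03,0,0,0,0.2,0,0,0.03,0,0,0,0.2,0,0,0.03,0,0,0,0.2,0,0,0.03,0,0,0,0.2,0,0,0.022,0,0,0,0.2,0,0,0,0,0,0],
)

```text
time_s: 2.25
ee_pos: [0.4587, -0.329, 0.1116]
tcp_rot: [-179.6, -0.1, 70.8]
contact_force: [-0.3, 1.0, -0.1]
gripper_width: 0.0565
grip_force: 0.0
```

>>> play_rows(
  commands=[-1,0,0,0,0,0,0,-1,0,0,0,0,0,0,-1,0,0,0,0,0,0,-1,0,0,0,0,0,0,-1,0,0,0,0,0,0,-1,0,0,0,0,0,0],
)

```text
time_s: 2.85
ee_pos: [0.4611, -0.3305, 0.1151]
tcp_rot: [179.9, 0.0, 71.0]
contact_force: [-0.3, 0.2, 3.7]
gripper_width: 0.0174
grip_force: 30.0
```

>>> play_rows(
  commands=[-1,0,0,-0.01,0,0,0,-1,0,0,-0.015,0,0,0,-1,0,0,-0.015,0,0,0,-1,0,0,-0.015,0,0,0,-1,0,0,-0.02,0,0,0,-1,0,0,0,0,0,0],
)

```text
time_s: 3.45
ee_pos: [0.4622, -0.331, 0.1919]
tcp_rot: [179.7, 0.1, 71.0]
contact_force: [0.9, 0.1, -3.4]
gripper_width: 0.018
grip_force: 30.0
```

```bash
python3 - <<'E'
from h import *
s=sense(); print(s['ee_pos'],s['tcp_rot'],s['contact_force'],s['moment'],s['gripper_width'])
im,d,w=cloud("wrist"); cv2.imwrite("pics/w2.png",im); np.save("w2.npy",w)
ims,d,ws=cloud("scene"); np.save("s2.npy",ws)
p=camera_params("scene");q=p["world_to_cam"]@np.array([*s['ee_pos'],1]);K=p["K"];u=int(K[0,2]-K[0,0]*q[0]/q[2]);v=int(K[1,2]+K[1,1]*q[1]/q[2]);print(u,v)
a=cv2.resize(ims[v-50:v+50,u-50:u+50],(400,400),interpolation=2)
cv2.imwrite("pics/w2.png",np.hstack([a,cv2.resize(im[100:300,150:350],(400,400),interpolation=2)]))
E
```

```text
[ 0.46221071 -0.33104332  0.19192487] [1.79735627e+02 6.13688562e-02 7.09666480e+01] [ 0.87721238  0.12960593 -3.43034502] [-0.07679584 -0.05837173  0.02675774] 0.018007766948874925
345 152
```

View pics/w2.png

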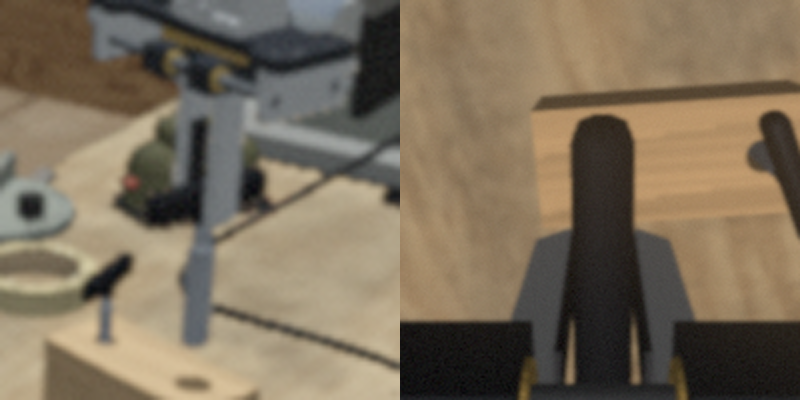

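The key is held upright and clear of the stand. I'll stop just short of the bore so the wrist camera can refine its position.

>>> play_rows(
  commands=[-1,0.02,-0.006,0,0,0,0,-1,0.035,-0.0102,0,0,0,0,-1,0.035,-0.0102,0,0,0,0,-1,0.035,-0.0102,0,0,0,0,-1,0.035,-0.0102,0,0,0,0,-1,0.025,-0.0102,0,0,0,0,-1,0.01,-0.0102,0,0,0,0,-1,0,0,0,0,0,0],
)

```text
time_s: 4.35
ee_pos: [0.4591, -0.1225, 0.1888]
tcp_rot: [-179.8, 0.0, 71.1]
contact_force: [0.9, -0.1, -3.1]
gripper_width: 0.0176
grip_force: 30.0
```

```bash
python3 - <<'E'
from h import *
s=sense(); print(s['ee_pos'],s['tcp_rot'],s['contact_force'],s['moment'])
im,d,w=cloud("wrist"); np.save("w3.npy",w); cv2.imwrite("pics/w3.png",im)
p=camera_params("wrist"); np.savez("w3p",K=p["K"],W=p["world_to_cam"],im=im)
it,_,wt=cloud("top"); np.save("t3.npy",wt); cv2.imwrite("pics/t3.png",it)
C=np.linalg.inv(p["world_to_cam"]);print(C[:3,3],C[:3,:3].round(3))
m=(w[...,2]>.038)&(w[...,2]<.052)
n,l,st,c=cv2.connectedComponentsWithStats(m.astype(np.uint8))
for i in range(1,n):
    if st[i,4]>500:
        P=w[l==i]; print(st[i],P.mean(0),cv2.minAreaRect((P[:,:2]*1000).astype(np.float32)))
E
```

```text
[ 0.45907501 -0.12247123  0.18875814] [-1.79821054e+02  1.82195217e-02  7.11476553e+01] [ 0.86972466 -0.1139567  -3.09593812] [-0.06183447 -0.04976631  0.01827146]
[ 0.48460736 -0.05351689  0.35615205] [[ 0.945  0.314  0.088]
 [-0.326  0.912  0.248]
 [-0.002 -0.263  0.965]]
[ 358    0   44  196 3849] [ 0.61024726 -0.08407535  0.04092475] ((608.1055908203125, -91.95329284667969), (194.05690002441406, 20.58075714111328), 70.1976547241211)
[ 205   58   73   83 5428] [ 0.4752763  -0.03970154  0.04406796] ((474.68194580078125, -41.04539489746094), (80.37150573730469, 72.23713684082031), 70.12311553955078)
```

View pics/w3.png

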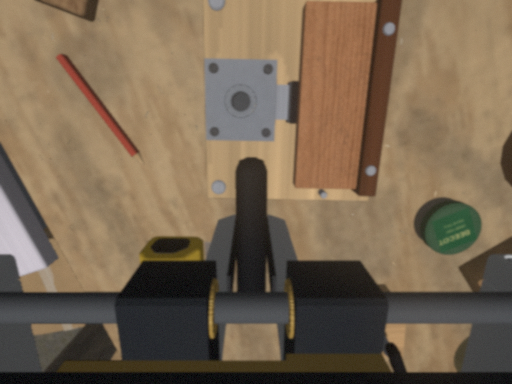

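```bash
python3 - <<'E'
from h import *
z=np.load("w3p.npz");K,W,im=z["K"],z["W"],z["im"];w=np.load("w3.npy");C=np.linalg.inv(W)
def ray(u,v,zz):
    d=C[:3,:3]@np.array([(u-K[0,2])/K[0,0],-(v-K[1,2])/K[1,1],-1]);o=C[:3,3];return o+d*(zz-o[2])/d[2]
g=cv2.cvtColor(im,6)
c=g[80:122,220:262]; t=cv2.moments(((c<70)).astype(np.uint8)); 
r=cv2.HoughCircles(cv2.resize(c,None,fx=6,fy=6,interpolation=2),cv2.HOUGH_GRADIENT,1,200,param1=60,param2=15,minRadius=40,maxRadius=130)
bu,bv=220+t['m10']/t['m00'],80+t['m01']/t['m00'];print("bore px",bu,bv,r,r[0,0,:2]/6+[220,80])
a=np.deg2rad(71);X=np.array([np.cos(a),np.sin(a),0]);Y=np.array([np.sin(a),-np.cos(a),0])
B=ray(bu,bv,.045);B2=ray(*(r[0,0,:2]/6+[220,80]-.4),.045);print(B,B2)
m=(w[...,2]>.19)&(w[...,2]<.225);v,u=np.where(m);k=(u>225)&(u<280)&(v<262);
P=w[m][k];print("handle",P[:,2].mean(),"front x",np.percentile(P@X,[97,99,99.8]),"y",np.percentile(P@Y,[1,50,99]),(P@Y).mean())
T=np.array([.45907501,-.12247123,0]);print("bore XY",B@X,B@Y,B2@X,B2@Y,"TCP",T@X,T@Y)
# silhouette edges rows 170-215
for vv in(175,190,205):
    row=g[vv,225:280].astype(int); print(vv,[row[i] for i in range(0,55,2)])
E
```

```text
Traceback (most recent call last):
TypeError: 'NoneType' object is not subscriptable
```

```bash
python3 - <<'E'
from h import *
z=np.load("w3p.npz");K,W,im=z["K"],z["W"],z["im"];w=np.load("w3.npy");C=np.linalg.inv(W)
def ray(u,v,zz):
    d=C[:3,:3]@np.array([(u-K[0,2])/K[0,0],-(v-K[1,2])/K[1,1],-1]);o=C[:3,3];return o+d*(zz-o[2])/d[2]
g=cv2.cvtColor(im,6)
c=g[86:116,226:256]; print(c[::2,::2])
th=(c<75).astype(np.uint8);t=cv2.moments(th,True); print(th.sum())
bu,bv=226+t['m10']/t['m00'],86+t['m01']/t['m00'];print("bore px",bu,bv)
a=np.deg2rad(71);X=np.array([np.cos(a),np.sin(a),0]);Y=np.array([np.sin(a),-np.cos(a),0])
B=ray(bu,bv,.041);print(B)
m=(w[...,2]>.19)&(w[...,2]<.225);v,u=np.where(m);k=(u>225)&(u<280)&(v<262);
P=w[m][k];print("handle",P[:,2].mean(),"front x",np.percentile(P@X,[97,99,99.8]),"y",np.percentile(P@Y,[1,50,99]),(P@Y).mean())
T=np.array([.45907501,-.12247123,0]);print("bore XY",B@X,B@Y,"TCP",T@X,T@Y)
E
```

```text
[[132 129 127 119 120 125 123 124 124 123 120 116 126 128 127]
 [128 126 123 125 123 127 124 124 123 127 125 123 122 127 129]
 [126 121 124 129 127 123 118 115 116 124 125 126 128 121 127]
 [120 126 130 127 117  96  80  77  81  95 114 124 128 119 119]
 [124 126 125 113  86  77  74  77  76  75  81 110 124 128 125]
 [123 126 121  90  68  78  78  77  81  76  79  91 116 126 118]
 [123 127 116  78  77  74  79  77  77  77  79  81 111 127 123]
 [124 125 106  75  79  79  79  79  78  78  78  78 104 123 127]
 [125 123 109  77  76  80  82  80  79  79  77  77 101 122 124]
 [119 126 115  77  78  78  84  78  79  81  78  83 110 123 125]
 [120 123 121  97  79  81  81  81  77  81  78  94 115 124 128]
 [119 123 125 119  93  81  79  79  79  81  90 111 125 124 122]
 [122 122 129 128 120 105  89  87  89 100 116 124 130 129 126]
 [126 122 125 126 123 123 120 117 120 125 123 127 130 124 125]
 [130 128 122 121 124 125 126 125 128 127 126 123 124 125 126]]
22
bore px 234.86363636363637 97.86363636363636
[ 0.47148387 -0.03878326  0.041     ]
handle 0.2055726604705505 front x [0.08025725 0.08135911 0.08168323] y [0.46068029 0.4743668  0.48869925] 0.47431440462295255
bore XY 0.11682984518951026 0.4584233543506872 TCP 0.033661380821604484 0.47393668187364
```

>>> play_rows(
  commands=[-1,0.03,-0.004,0,0,0,0,-1,0.03,-0.004,0,0,0,0,-1,0.023,-0.004,0,0,0,0,-1,0,0,0.025,0,0,0,-1,0,0,0.015,0,0,0,-1,0,0,0,0,0,0],
)

```text
time_s: 5.05
ee_pos: [0.4753, -0.0435, 0.1477]
tcp_rot: [-179.8, 0.1, 70.8]
contact_force: [-0.1, 0.7, -2.9]
gripper_width: 0.018
grip_force: 30.0
```

```bash
python3 - <<'E'
from h import *
s=sense(); print(s['ee_pos'],s['tcp_rot'],s['contact_force'],s['moment'],s['qpos'].round(1))
ims,d,ws=cloud("scene"); it,_,_=cloud("top")
p=camera_params("scene");q=p["world_to_cam"]@np.array([*s['ee_pos']-[0,0,.06],1]);K=p["K"];u=int(K[0,2]-K[0,0]*q[0]/q[2]);v=int(K[1,2]+K[1,1]*q[1]/q[2]);print(u,v)
a=cv2.resize(ims[v-50:v+50,u-50:u+50],(500,500),interpolation=2)
cv2.imwrite("pics/s4.png",a)
E
```

```text
[ 0.47534943 -0.04352942  0.14771347] [-1.79797559e+02  1.14034810e-01  7.08287069e+01] [-0.14034639  0.65287823 -2.85028359] [-0.0731834  -0.01648499  0.01574137] [ 10.   28.5 -11.5 117.5   9.6  35.1 -27.3]
276 230
```

View pics/s4.png

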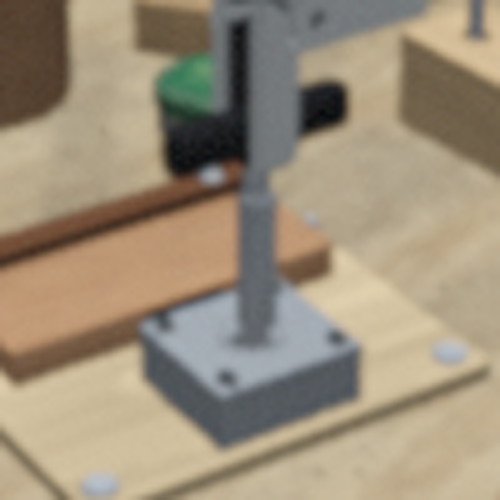

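The tip hangs just over the bore mouth. I'll lower it in small steps and watch the force.

>>> play_rows(
  commands=[-1,0,0,0.003,0,0,0,-1,0,0,0.003,0,0,0,-1,0,0,0,0,0,0],
)

```text
time_s: 5.45
ee_pos: [0.4766, -0.0419, 0.1436]
tcp_rot: [180.0, 0.0, 71.0]
contact_force: [-0.7, 0.8, -3.8]
gripper_width: 0.018
grip_force: 30.0
```

```bash
cat >> h.py <<'E'
def st():
    s=sense(); a=np.deg2rad(s['tcp_rot'][2]);X=np.array([np.cos(a),np.sin(a),0]);Y=np.array([np.sin(a),-np.cos(a),0])
    p,f,m=s['ee_pos'],s['contact_force'],s['moment']
    print("t",round(s['time_s'],2),"pos",p.round(4),"rot",s['tcp_rot'].round(1),"tipz",round(p[2]-.099,4),"F",f.round(1),"Ftool",(f@X).round(1),(f@Y).round(1),"M",m.round(3),"Mtool",(m@X).round(3),(m@Y).round(3),"q7",s['qpos'][6].round(1))
E
python3 -c "
from h import *
st()"
```

```text
t 5.45 pos [ 0.4766 -0.0419  0.1436] rot [180.   0.  71.] tipz 0.0446 F [-0.7  0.8 -3.8] Ftool 0.5 -0.9 M [-0.028 -0.069  0.007] Mtool -0.074 -0.004 q7 -27.5
```

>>> play_rows(
  commands=[-1,0,0,0.002,0,0,0,-1,0,0,0,0,0,0],
)

```text
time_s: 5.65
ee_pos: [0.4767, -0.0413, 0.1417]
tcp_rot: [180.0, -0.0, 71.0]
contact_force: [0.4, 1.0, -0.8]
gripper_width: 0.0176
grip_force: 30.0
```

```bash
python3 -c "
from h import *
st()"
```

```text
t 5.65 pos [ 0.4767 -0.0413  0.1417] rot [180.  -0.  71.] tipz 0.0427 F [ 0.4  1.  -0.8] Ftool 1.1 0.0 M [ 0.272  0.085 -0.047] Mtool 0.169 0.23 q7 -27.6
```

>>> play_rows(
  commands=[-1,0.001,-0.001,0,0,0,0,-1,0,0,0,0,0,0],
)

```text
time_s: 5.85
ee_pos: [0.4758, -0.0402, 0.1415]
tcp_rot: [-180.0, 0.0, 71.0]
contact_force: [-0.1, 0.2, -2.4]
gripper_width: 0.0175
grip_force: 30.0
```

```bash
python3 -c "
from h import *
st()"
```

```text
t 5.85 pos [ 0.4758 -0.0402  0.1415] rot [-180.    0.   71.] tipz 0.0425 F [-0.1  0.2 -2.4] Ftool 0.1 -0.1 M [ 0.019 -0.075 -0.012] Mtool -0.064 0.042 q7 -27.8
```

>>> play_rows(
  commands=[-1,0.0005,-0.001,0,0,0,0,-1,0,0,0.001,0,0,0,-1,0,0,0,0,0,0],
)

```text
time_s: 6.15
ee_pos: [0.475, -0.0396, 0.1403]
tcp_rot: [-180.0, 0.0, 71.0]
contact_force: [-0.3, 0.4, -3.9]
gripper_width: 0.0181
grip_force: 30.0
```

```bash
python3 -c "
from h import *
st()"
```

```text
t 6.15 pos [ 0.475  -0.0396  0.1403] rot [-180.    0.   71.] tipz 0.0413 F [-0.3  0.4 -3.9] Ftool 0.3 -0.4 M [-0.046 -0.099 -0.031] Mtool -0.108 -0.011 q7 -27.9
```

>>> play_rows(
  commands=[-1,0,0,0.001,0,0,0,-1,0,0,0.001,0,0,0,-1,0,0,0,0,0,0],
)

```text
time_s: 6.45
ee_pos: [0.4751, -0.0395, 0.1383]
tcp_rot: [-180.0, 0.0, 71.0]
contact_force: [-0.3, 0.8, -3.3]
gripper_width: 0.0177
grip_force: 30.0
```

```bash
python3 -c "
from h import *
st()"
```

```text
t 6.45 pos [ 0.4751 -0.0395  0.1383] rot [-180.    0.   71.] tipz 0.0393 F [-0.3  0.8 -3.3] Ftool 0.7 -0.5 M [ 0.065 -0.051 -0.027] Mtool -0.027 0.078 q7 -28.0
```

>>> play_rows(
  commands=[-1,0.0004,-0.0003,0.001,0,0,0,-1,0,0,0.001,0,0,0,-1,0,0,0,0,0,0],
)

```text
time_s: 6.75
ee_pos: [0.4749, -0.0391, 0.1363]
tcp_rot: [-180.0, 0.0, 71.0]
contact_force: [-0.0, -0.4, -3.0]
gripper_width: 0.0179
grip_force: 30.0
```

```bash
python3 -c "
from h import *
st()"
```

```text
t 6.75 pos [ 0.4749 -0.0391  0.1363] rot [-180.    0.   71.] tipz 0.0373 F [-0.  -0.4 -3. ] Ftool -0.4 0.1 M [-0.015 -0.038 -0.01 ] Mtool -0.041 -0.002 q7 -28.1
```

>>> play_rows(
  commands=[-1,0,0,0.002,0,0,0,-1,0,0,0.001,0,0,0,-1,0,0,0,0,0,0],
)

```text
time_s: 7.05
ee_pos: [0.4748, -0.0391, 0.1333]
tcp_rot: [-180.0, 0.0, 71.0]
contact_force: [-0.1, -0.7, -2.7]
gripper_width: 0.0177
grip_force: 30.0
```

```bash
python3 -c "
from h import *
st()"
```

```text
t 7.05 pos [ 0.4748 -0.0391  0.1333] rot [-180.    0.   71.] tipz 0.0343 F [-0.1 -0.7 -2.7] Ftool -0.7 0.1 M [-0.104 -0.036  0.013] Mtool -0.068 -0.087 q7 -28.2
```

>>> play_rows(
  commands=[-1,0,0,0.002,0,0,0,-1,0,0,0.002,0,0,0,-1,0,0,0,0,0,0],
)

```text
time_s: 7.35
ee_pos: [0.4748, -0.0391, 0.1292]
tcp_rot: [-180.0, 0.0, 71.0]
contact_force: [-0.4, 0.5, -3.4]
gripper_width: 0.0182
grip_force: 30.0
```

```bash
python3 -c "
from h import *
st()"
```

```text
t 7.35 pos [ 0.4748 -0.0391  0.1292] rot [-180.    0.   71.] tipz 0.0302 F [-0.4  0.5 -3.4] Ftool 0.3 -0.5 M [-0.088 -0.047 -0.008] Mtool -0.073 -0.068 q7 -28.3
```

>>> play_rows(
  commands=[-1,0,0,0.002,0,0,0,-1,0,0,0.001,0,0,0,-1,0,0,0,0,0,0],
)

```text
time_s: 7.65
ee_pos: [0.4751, -0.0391, 0.1266]
tcp_rot: [180.0, -0.0, 71.0]
contact_force: [-0.5, -0.4, -0.7]
gripper_width: 0.0177
grip_force: 30.0
```

```bash
python3 -c "
from h import *
st()"
```

```text
t 7.65 pos [ 0.4751 -0.0391  0.1266] rot [180.  -0.  71.] tipz 0.0276 F [-0.5 -0.4 -0.7] Ftool -0.5 -0.3 M [-0.055  0.034  0.01 ] Mtool 0.014 -0.064 q7 -28.4
```

Contact with the screw face is light, about 2.5 N. I'll press slightly more and search counter-clockwise.

>>> play_rows(
  commands=[-1,0,0,0.0007,0,0,0,-1,0,0,0,0,0,-0.04,-1,0,0,0,0,0,-0.04,-1,0,0,0,0,0,-0.04,-1,0,0,0,0,0,0],
)

```text
time_s: 8.15
ee_pos: [0.4751, -0.0391, 0.1259]
tcp_rot: [180.0, -0.0, 77.9]
contact_force: [-1.0, 0.2, 4.0]
gripper_width: 0.0176
grip_force: 30.0
```

```bash
python3 -c "
from h import *
st()"
```

```text
t 8.15 pos [ 0.4751 -0.0391  0.1259] rot [180.   -0.   77.9] tipz 0.0269 F [-1.   0.2  4. ] Ftool -0.0 -1.0 M [-0.128  0.221 -0.001] Mtool 0.189 -0.172 q7 -23.5
```

>>> play_rows(
  commands=[-1,0,0,0,0,0,-0.04,-1,0,0,0,0,0,-0.04,-1,0,0,0,0,0,-0.04,-1,0,0,0,0,0,0],
)

```text
time_s: 8.55
ee_pos: [0.475, -0.0389, 0.1254]
tcp_rot: [-180.0, -0.0, 84.8]
contact_force: [-0.7, 1.1, -2.4]
gripper_width: 0.0175
grip_force: 30.0
```

```bash
python3 -c "
from h import *
st()"
```

```text
t 8.55 pos [ 0.475  -0.0389  0.1254] rot [-180.    -0.    84.8] tipz 0.0264 F [-0.7  1.1 -2.4] Ftool 1.0 -0.8 M [ 0.14  -0.087  0.038] Mtool -0.074 0.148 q7 -18.5
```

>>> play_rows(
  commands=[-1,0.0004,0,0,0,0,-0.04,-1,0,0,0.001,0,0,0,-1,0,0,0.001,0,0,0,-1,0,0,0,0,0,0],
)

```text
time_s: 8.95
ee_pos: [0.475, -0.0387, 0.1241]
tcp_rot: [180.0, 0.0, 87.0]
contact_force: [-0.7, -0.5, 3.6]
gripper_width: 0.0173
grip_force: 30.0
```

```bash
python3 -c "
from h import *
st()"
```

```text
t 8.95 pos [ 0.475  -0.0387  0.1241] rot [180.   0.  87.] tipz 0.0251 F [-0.7 -0.5  3.6] Ftool -0.5 -0.7 M [0.01  0.288 0.038] Mtool 0.288 -0.004 q7 -17.0
```

>>> play_rows(
  commands=[-1,0,-0.0005,0,0,0,0,-1,0,0,0,0,0,-0.03,-1,0,0,0,0,0,0],
)

```text
time_s: 9.25
ee_pos: [0.4749, -0.0387, 0.1239]
tcp_rot: [180.0, -0.0, 88.8]
contact_force: [-0.0, 0.1, 3.3]
gripper_width: 0.0177
grip_force: 30.0
```

```bash
python3 -c "
from h import *
st()"
```

```text
t 9.25 pos [ 0.4749 -0.0387  0.1239] rot [180.   -0.   88.8] tipz 0.0249 F [-0.   0.1  3.3] Ftool 0.1 -0.0 M [-0.095  0.08  -0.038] Mtool 0.078 -0.097 q7 -15.8
```

>>> play_rows(
  commands=[-1,0,0,0,0,0,-0.04,-1,0,0,0,0,0,-0.03,-1,0,0,0,0,0,0],
)

```text
time_s: 9.55
ee_pos: [0.4747, -0.0387, 0.1236]
tcp_rot: [180.0, -0.0, 92.8]
contact_force: [-0.2, -0.5, 0.5]
gripper_width: 0.0179
grip_force: 30.0
```

```bash
python3 -c "
from h import *
st()"
```

```text
t 9.55 pos [ 0.4747 -0.0387  0.1236] rot [180.   -0.   92.8] tipz 0.0246 F [-0.2 -0.5  0.5] Ftool -0.5 -0.2 M [-0.097 -0.253 -0.07 ] Mtool -0.248 -0.109 q7 -12.9
```

>>> play_rows(
  commands=[-1,0,0.0003,0,0,0,0,-1,0,0,0.001,0,0,0,-1,0,0,0,0,0,0],
)

```text
time_s: 9.85
ee_pos: [0.4749, -0.0386, 0.1228]
tcp_rot: [180.0, 0.0, 92.8]
contact_force: [0.2, -0.4, 2.8]
gripper_width: 0.0183
grip_force: 30.0
```

```bash
python3 -c "
from h import *
st()"
```

```text
t 9.85 pos [ 0.4749 -0.0386  0.1228] rot [180.    0.   92.8] tipz 0.0238 F [ 0.2 -0.4  2.8] Ftool -0.5 0.2 M [-0.159 -0.02   0.019] Mtool -0.012 -0.159 q7 -13.0
```

```bash
cat >> h.py <<'E'
def hz():
    s=sense();im,d,w=cloud("wrist");z=w[...,2]-s['ee_pos'][2]
    v,u=np.mgrid[:384,:512];m=(z>0)&(z<.04)&(u>240)&(u<263)&(v>165)&(v<250)
    print("handle top - TCP",np.median(z[m]).round(4),z[m].mean().round(4),m.sum())
E
python3 - <<'E'
from h import *
hz()
w=np.load("w3.npy");z=w[...,2]-.18876;v,u=np.mgrid[:384,:512];m=(z>0)&(z<.04)&(u>240)&(u<263)&(v>165)&(v<250);print(np.median(z[m]),z[m].mean(),m.sum())
E
```

```text
handle top - TCP 0.0174 0.0173 1841
0.017436732136364624 0.017393519267518177 1839
```

>>> play_rows(
  commands=[-1,-0.0003,0,0,0,0,0.04,-1,0,0,0.001,0,0,0,-1,0,0,0.001,0,0,0,-1,0,0,0,0,0,0],
)

```text
time_s: 10.3
ee_pos: [0.475, -0.0388, 0.1214]
tcp_rot: [180.0, 0.0, 90.4]
contact_force: [-0.5, 0.2, 8.9]
gripper_width: 0.0178
grip_force: 30.0
```

```bash
python3 -c "
from h import *
st();hz()"
```

```text
t 10.3 pos [ 0.475  -0.0388  0.1214] rot [180.    0.   90.4] tipz 0.0224 F [-0.5  0.2  8.9] Ftool 0.2 -0.5 M [ 0.092  0.356 -0.02 ] Mtool 0.355 0.094 q7 -14.7
handle top - TCP 0.0174 0.0173 1844
```

>>> play_rows(
  commands=[-1,0,0,-0.0008,0,0,0,-1,0,-0.0004,0,0,0,0,-1,0,0,0,0,0,0],
)

```text
time_s: 10.65
ee_pos: [0.4747, -0.0388, 0.1215]
tcp_rot: [180.0, -0.0, 90.4]
contact_force: [1.4, 0.4, 1.0]
gripper_width: 0.0178
grip_force: 30.0
```

```bash
python3 -c "
from h import *
st()"
```

```text
t 10.65 pos [ 0.4747 -0.0388  0.1215] rot [180.   -0.   90.4] tipz 0.0225 F [1.4 0.4 1. ] Ftool 0.4 1.4 M [ 0.123 -0.279  0.048] Mtool -0.28 0.121 q7 -14.7
```

>>> play_rows(
  commands=[-1,0,0,0,0,0,-0.04,-1,0,0,0,0,0,0],
)

```text
time_s: 10.85
ee_pos: [0.4747, -0.0388, 0.1215]
tcp_rot: [180.0, -0.0, 92.8]
contact_force: [1.2, 0.2, -0.3]
gripper_width: 0.0175
grip_force: 30.0
```

```bash
python3 -c "
from h import *
st()"
```

```text
t 10.85 pos [ 0.4747 -0.0388  0.1215] rot [180.   -0.   92.8] tipz 0.0225 F [ 1.2  0.2 -0.3] Ftool 0.2 1.3 M [ 0.061 -0.391  0.02 ] Mtool -0.394 0.041 q7 -12.9
```

>>> play_rows(
  commands=[-1,0.0002,0.0002,0,0,0,0,-1,0,0,0.001,0,0,0,-1,0,0,0,0,0,0],
)

```text
time_s: 11.15
ee_pos: [0.4748, -0.0387, 0.121]
tcp_rot: [180.0, 0.0, 92.8]
contact_force: [-0.0, 0.9, 5.1]
gripper_width: 0.0174
grip_force: 30.0
```

```bash
python3 -c "
from h import *
st()"
```

```text
t 11.15 pos [ 0.4748 -0.0387  0.121 ] rot [180.    0.   92.8] tipz 0.022 F [-0.   0.9  5.1] Ftool 0.9 0.0 M [ 0.064 -0.008  0.063] Mtool -0.011 0.064 q7 -13.1
```

>>> play_rows(
  commands=[-1,0,0,0,0,0,-0.04,-1,0,0,0,0,0,-0.03,-1,0,0,0,0,0,0],
)

```text
time_s: 11.45
ee_pos: [0.4746, -0.0387, 0.1205]
tcp_rot: [180.0, -0.0, 96.8]
contact_force: [1.0, 0.6, 2.0]
gripper_width: 0.0177
grip_force: 30.0
```

```bash
python3 -c "
from h import *
st()"
```

```text
t 11.45 pos [ 0.4746 -0.0387  0.1205] rot [180.   -0.   96.8] tipz 0.0215 F [1.  0.6 2. ] Ftool 0.4 1.1 M [ 0.051 -0.2    0.034] Mtool -0.205 0.027 q7 -10.1
```

>>> play_rows(
  commands=[-1,0,0.0001,0,0,0,0.04,-1,0,0,0.001,0,0,0.04,-1,0,0,0,0,0,-0.04,-1,0,0,0,0,0,0],
)

```text
time_s: 11.85
ee_pos: [0.4748, -0.0387, 0.1197]
tcp_rot: [180.0, 0.0, 94.4]
contact_force: [-0.7, -0.9, 5.1]
gripper_width: 0.0179
grip_force: 30.0
```

```bash
python3 -c "
from h import *
st()"
```

```text
t 11.85 pos [ 0.4748 -0.0387  0.1197] rot [180.    0.   94.4] tipz 0.0207 F [-0.7 -0.9  5.1] Ftool -0.8 -0.7 M [ 0.003 -0.044  0.   ] Mtool -0.044 -0.001 q7 -11.9
```

>>> play_rows(
  commands=[-1,0,0,0.0005,0,0,-0.03,-1,0,0,0,0,0,-0.03,-1,0,0,0,0,0,0],
)

```text
time_s: 12.15
ee_pos: [0.4746, -0.0387, 0.1188]
tcp_rot: [-180.0, -0.0, 97.9]
contact_force: [1.3, 0.2, -0.6]
gripper_width: 0.018
grip_force: 30.0
```

```bash
python3 -c "
from h import *
st()"
```

```text
t 12.15 pos [ 0.4746 -0.0387  0.1188] rot [-180.    -0.    97.9] tipz 0.0198 F [ 1.3  0.2 -0.6] Ftool 0.1 1.4 M [ 0.008 -0.245  0.032] Mtool -0.244 -0.026 q7 -9.4
```

>>> play_rows(
  commands=[-1,0,0.0001,0.0007,0,0,0.04,-1,0,0,0,0,0,0.03,-1,0,0,0.0007,0,0,-0.03,-1,0,0,0,0,0,-0.04,-1,0,0,0,0,0,0],
)

```text
time_s: 12.65
ee_pos: [0.4747, -0.0387, 0.1175]
tcp_rot: [-180.0, -0.0, 98.0]
contact_force: [-0.3, 0.7, 0.2]
gripper_width: 0.0174
grip_force: 30.0
```

```bash
python3 -c "
from h import *
st()"
```

```text
t 12.65 pos [ 0.4747 -0.0387  0.1175] rot [-180.   -0.   98.] tipz 0.0185 F [-0.3  0.7  0.2] Ftool 0.7 -0.2 M [-0.065 -0.214  0.039] Mtool -0.203 -0.094 q7 -9.5
```

>>> play_rows(
  commands=[-1,0,0,0.0006,0,0,0.04,-1,0,0,0,0,0,0.03,-1,0,0,0.0006,0,0,-0.03,-1,0,0,0,0,0,-0.04,-1,0,0,0,0,0,0],
)

```text
time_s: 13.15
ee_pos: [0.4747, -0.0387, 0.1163]
tcp_rot: [-180.0, -0.0, 98.0]
contact_force: [-0.4, -0.3, -0.9]
gripper_width: 0.0175
grip_force: 30.0
```

```bash
python3 -c "
from h import *
st()"
```

```text
t 13.15 pos [ 0.4747 -0.0387  0.1163] rot [-180.   -0.   98.] tipz 0.0173 F [-0.4 -0.3 -0.9] Ftool -0.2 -0.5 M [-0.026 -0.158  0.029] Mtool -0.153 -0.047 q7 -9.6
```

Going down well under light force. I'm now looking for the socket floor.

>>> play_rows(
  commands=[-1,0,0,0.0006,0,0,0.04,-1,0,0,0,0,0,0.03,-1,0,0,0.0006,0,0,-0.03,-1,0,0,0,0,0,-0.04,-1,0,0,0,0,0,0],
)

```text
time_s: 13.65
ee_pos: [0.4749, -0.0387, 0.1159]
tcp_rot: [180.0, 0.0, 97.9]
contact_force: [-1.2, -0.4, 9.7]
gripper_width: 0.018
grip_force: 30.0
```

```bash
python3 -c "
from h import *
st()"
```

```text
t 13.65 pos [ 0.4749 -0.0387  0.1159] rot [180.    0.   97.9] tipz 0.0169 F [-1.2 -0.4  9.7] Ftool -0.2 -1.3 M [0.002 0.475 0.018] Mtool 0.47 0.067 q7 -9.7
```

>>> play_rows(
  commands=[-1,0,0,0.0004,0,0,0.04,-1,0,0,0,0,0,0.03,-1,0,0,0.0003,0,0,-0.03,-1,0,0,0,0,0,-0.04,-1,0,0,0,0,0,0],
)

```text
time_s: 14.15
ee_pos: [0.475, -0.0387, 0.1159]
tcp_rot: [180.0, 0.0, 97.9]
contact_force: [-3.2, -0.2, 17.6]
gripper_width: 0.0178
grip_force: 30.0
```

```bash
python3 -c "
from h import *
st();hz()"
```

```text
t 14.15 pos [ 0.475  -0.0387  0.1159] rot [180.    0.   97.9] tipz 0.0169 F [-3.2 -0.2 17.6] Ftool 0.2 -3.2 M [ 0.015  0.893 -0.037] Mtool 0.883 0.138 q7 -9.7
handle top - TCP 0.0174 0.0174 1840
```

The key is home: a hard stop 10.7 mm below first face contact, against 11 mm expected. I'll relieve the pressure and turn clockwise.

>>> play_rows(
  commands=[-1,0,0,-0.0011,0,0,0,-1,0,0,0,0,0,0.05,-1,0,0,0,0,0,0.05,-1,0,0,0,0,0,0.05,-1,0,0,0,0,0,0.05,-1,0,0,0,0,0,0],
)

```text
time_s: 14.8
ee_pos: [0.475, -0.0387, 0.116]
tcp_rot: [180.0, 0.0, 86.4]
contact_force: [-0.9, 0.0, 5.8]
gripper_width: 0.0177
grip_force: 30.0
```

```bash
python3 -c "
from h import *
st()"
```

```text
t 14.8 pos [ 0.475  -0.0387  0.116 ] rot [180.    0.   86.4] tipz 0.017 F [-0.9  0.   5.8] Ftool -0.1 -0.9 M [-0.02   0.246  0.149] Mtool 0.244 -0.035 q7 -17.9
```

>>> play_rows(
  commands=[-1,0,0,0,0,0,0.05,-1,0,0,0,0,0,0.05],
)

```text
time_s: 15.0
ee_pos: [0.4751, -0.0387, 0.116]
tcp_rot: [180.0, 0.0, 80.6]
contact_force: [-0.9, 0.3, 7.0]
gripper_width: 0.0178
grip_force: 30.0
```

```bash
python3 -c "
from h import *
st()"
```

```text
t 15.0 pos [ 0.4751 -0.0387  0.116 ] rot [180.    0.   80.6] tipz 0.017 F [-0.9  0.3  7. ] Ftool 0.1 -1.0 M [-0.041  0.17   0.192] Mtool 0.161 -0.068 q7 -22.0
```

>>> play_rows(
  commands=[-1,0,0,0,0,0,0.05,-1,0,0,0,0,0,0.05],
)

```text
time_s: 15.2
ee_pos: [0.4752, -0.0387, 0.116]
tcp_rot: [180.0, 0.0, 74.9]
contact_force: [-0.5, 0.4, 5.9]
gripper_width: 0.0175
grip_force: 30.0
```

```bash
python3 -c "
from h import *
st()"
```

```text
t 15.2 pos [ 0.4752 -0.0387  0.116 ] rot [180.    0.   74.9] tipz 0.017 F [-0.5  0.4  5.9] Ftool 0.3 -0.6 M [-0.056  0.144  0.211] Mtool 0.125 -0.091 q7 -26.0
```

>>> play_rows(
  commands=[-1,0,0,0,0,0,0.05,-1,0,0,0,0,0,0.05],
)

```text
time_s: 15.4
ee_pos: [0.4752, -0.0387, 0.116]
tcp_rot: [180.0, -0.0, 69.1]
contact_force: [-0.8, -0.1, 6.4]
gripper_width: 0.0177
grip_force: 30.0
```

```bash
python3 -c "
from h import *
st()"
```

```text
t 15.4 pos [ 0.4752 -0.0387  0.116 ] rot [180.   -0.   69.1] tipz 0.017 F [-0.8 -0.1  6.4] Ftool -0.4 -0.7 M [-0.048  0.135  0.232] Mtool 0.108 -0.093 q7 -30.0
```

>>> play_rows(
  commands=[-1,0,0,0,0,0,0.05,-1,0,0,0,0,0,0.05],
)

```text
time_s: 15.6
ee_pos: [0.4753, -0.0387, 0.116]
tcp_rot: [179.9, -0.0, 63.4]
contact_force: [-0.6, 0.7, 5.2]
gripper_width: 0.0175
grip_force: 30.0
```

```bash
python3 -c "
from h import *
st()"
```

```text
t 15.6 pos [ 0.4753 -0.0387  0.116 ] rot [179.9  -0.   63.4] tipz 0.017 F [-0.6  0.7  5.2] Ftool 0.4 -0.8 M [-0.137  0.164  0.281] Mtool 0.086 -0.196 q7 -34.1
```

>>> play_rows(
  commands=[-1,0,0,0,0,0,0.05,-1,0,0,0,0,0,0.05],
)

```text
time_s: 15.8
ee_pos: [0.4753, -0.0388, 0.116]
tcp_rot: [179.9, -0.0, 57.7]
contact_force: [0.2, -0.6, 5.1]
gripper_width: 0.0177
grip_force: 30.0
```

```bash
python3 -c "
from h import *
st()"
```

```text
t 15.8 pos [ 0.4753 -0.0388  0.116 ] rot [179.9  -0.   57.7] tipz 0.017 F [ 0.2 -0.6  5.1] Ftool -0.4 0.5 M [-0.136  0.026  0.241] Mtool -0.051 -0.129 q7 -38.1
```

```bash
cat >> h.py <<'E'
def board(n=3):
    im0=cv2.imread("pics/scene0.png"); I=np.mean([camera("scene")[0].astype(np.float32) for _ in range(n)],0)
    p=camera_params("scene");K=p["K"];W=p["world_to_cam"]
    def pj(P):
        q=W@np.array([*P,1]);return np.array([K[0,2]-K[0,0]*q[0]/q[2],K[1,2]+K[1,1]*q[1]/q[2]])
    c=np.array([.551,-.068,.028]);ax=np.array([.94,-.34,0]);dpx=pj(c+ax*.001)-pj(c);ay=np.array([.34,.94,0])
    g=lambda a:cv2.cvtColor(np.clip(a,0,255).astype(np.uint8),6).astype(np.float32)
    A,B=g(im0),g(I)
    for s in(.05,.08):   # board's +y end portion, seen clear of the arm
        cc=pj(c+ay*s).round().astype(int)
        for nm,mask_r in(("r12",12),("r16",16)):
            x0,y0=cc-mask_r;x1,y1=cc+mask_r
            try:
                e,M=cv2.findTransformECC(A[y0:y1,x0:x1],B[y0:y1,x0:x1],np.eye(2,3,dtype=np.float32),cv2.MOTION_TRANSLATION,(3,200,1e-6),None,3)
                d=M[:,2];print(nm,s,cc,"cc",round(e,4),"mm",round(float(d@dpx/(dpx@dpx)),2),"px",d.round(3))
            except Exception as ex: print("fail")
    cv2.imwrite("pics/sc_%0.1f.png"%sense()['time_s'],I)
E
python3 - <<'E'
from h import *
st();board();st()
it,_,_=cloud("top");im=cv2.imread("pics/scene0.png")
I=cv2.imread("pics/sc_%0.1f.png"%sense()['time_s']) 
import glob;f=[x for x in glob.glob("pics/sc_*")][0];I=cv2.imread(f)
cv2.imwrite("pics/cmp.png",np.hstack([cv2.resize(a[195:285,200:300],(400,360),interpolation=2) for a in(im,I)]))
E
```

```text
t 15.8 pos [ 0.4753 -0.0388  0.116 ] rot [179.9  -0.   57.7] tipz 0.017 F [ 0.2 -0.6  5.1] Ftool -0.4 0.5 M [-0.136  0.026  0.241] Mtool -0.051 -0.129 q7 -38.1
r12 0.05 [241 243] cc 0.8511 mm 0.82 px [-0.313  0.025]
r16 0.05 [241 243] cc 0.9943 mm 0.49 px [-0.027 -0.175]
r12 0.08 [230 247] cc 0.9822 mm 0.6 px [-0.096 -0.14 ]
r16 0.08 [230 247] cc 0.9928 mm 0.73 px [-0.125 -0.159]
t 15.95 pos [ 0.4753 -0.0388  0.116 ] rot [179.9  -0.   57.8] tipz 0.017 F [-0.1 -0.5  5.1] Ftool -0.5 0.2 M [-0.176 -0.019  0.16 ] Mtool -0.11 -0.139 q7 -38.0[ WARN:0@4.899] global loadsave.cpp:1063 imwrite_ Unsupported depth image for selected encoder is fallbacked to CV_8U.
[ WARN:0@5.673] global loadsave.cpp:275 findDecoder imread_('pics/sc_16.0.png'): can't open/read file: check file path/integrity
```

View pics/cmp.png

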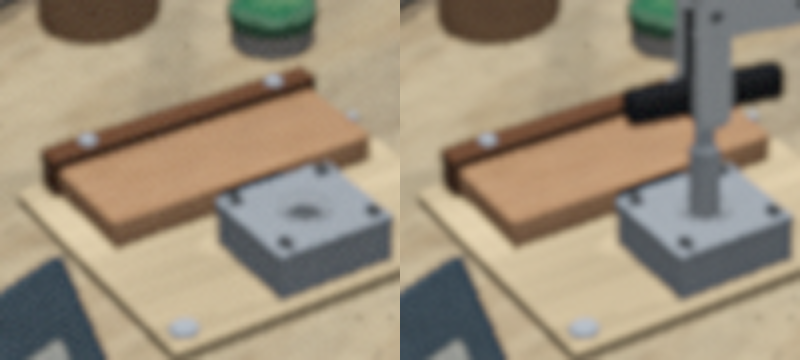

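>>> play_rows(
  commands=[-1,0,0,0,0,0,0.05,-1,0,0,0,0,0,0.05],
)

```text
time_s: 16.2
ee_pos: [0.4754, -0.0388, 0.116]
tcp_rot: [179.9, -0.0, 52.0]
contact_force: [-0.5, -0.7, 4.4]
gripper_width: 0.0175
grip_force: 30.0
```

```bash
python3 -c "
from h import *
st();board(2);st()" 2>/dev/null
```

```text
t 16.2 pos [ 0.4754 -0.0388  0.116 ] rot [179.9  -0.   52. ] tipz 0.017 F [-0.5 -0.7  4.4] Ftool -0.9 0.0 M [-0.173  0.035  0.269] Mtool -0.078 -0.158 q7 -42.0
r12 0.05 [241 243] cc 0.9739 mm 0.98 px [-0.273 -0.09 ]
r16 0.05 [241 243] cc 0.9943 mm 0.44 px [-0.01  -0.173]
r12 0.08 [230 247] cc 0.9822 mm 0.63 px [-0.102 -0.145]
r16 0.08 [230 247] cc 0.9928 mm 0.73 px [-0.127 -0.16 ]
t 16.3 pos [ 0.4754 -0.0388  0.116 ] rot [179.9  -0.   52.1] tipz 0.017 F [ 0.7 -1.3  4.4] Ftool -0.6 1.3 M [-0.117 -0.005  0.122] Mtool -0.076 -0.089 q7 -42.0
```

>>> play_rows(
  commands=[-1,0,0,0,0,0,0.05,-1,0,0,0,0,0,0.05],
)

```text
time_s: 16.5
ee_pos: [0.4755, -0.0389, 0.116]
tcp_rot: [179.9, -0.0, 46.3]
contact_force: [0.3, 0.2, 4.5]
gripper_width: 0.0177
grip_force: 30.0
```

```bash
python3 -c "
from h import *
st();board(2);st()" 2>/dev/null
```

```text
t 16.5 pos [ 0.4755 -0.0389  0.116 ] rot [179.9  -0.   46.3] tipz 0.017 F [0.3 0.2 4.5] Ftool 0.3 0.0 M [-0.221  0.047  0.274] Mtool -0.119 -0.193 q7 -46.0
r12 0.05 [241 243] cc 0.9311 mm -0.06 px [ 0.181 -0.19 ]
r16 0.05 [241 243] cc 0.9943 mm 0.43 px [-0.02  -0.157]
r12 0.08 [230 247] cc 0.9822 mm 0.58 px [-0.094 -0.136]
r16 0.08 [230 247] cc 0.9927 mm 0.7 px [-0.122 -0.151]
t 16.6 pos [ 0.4755 -0.0389  0.116 ] rot [179.9  -0.   46.4] tipz 0.017 F [-0.3 -1.5  5.4] Ftool -1.3 0.8 M [-0.233 -0.012  0.225] Mtool -0.17 -0.16 q7 -45.9
```

The board has stopped moving: it already sat against the fence by yaw 58°. The clamp force is now about 12–25 N. One more 0.1 rad puts it mid-range.

>>> play_rows(
  commands=[-1,0,0,0,0,0,0.05,-1,0,0,0,0,0,0.05],
)

```text
time_s: 16.8
ee_pos: [0.4755, -0.039, 0.116]
tcp_rot: [179.9, -0.0, 40.6]
contact_force: [0.5, -1.8, 4.1]
gripper_width: 0.0178
grip_force: 30.1
```

```bash
python3 -c "
from h import *
st();camera('top');st();camera('top');st();camera('top');st()"
```

```text
t 16.8 pos [ 0.4755 -0.039   0.116 ] rot [179.9  -0.   40.6] tipz 0.017 F [ 0.5 -1.8  4.1] Ftool -0.8 1.6 M [-0.271 -0.015  0.343] Mtool -0.216 -0.165 q7 -49.9
t 16.85 pos [ 0.4755 -0.0389  0.116 ] rot [179.9  -0.   40.5] tipz 0.017 F [0.4 0.4 5.8] Ftool 0.5 -0.0 M [-0.236 -0.009  0.243] Mtool -0.186 -0.146 q7 -50.0
t 16.9 pos [ 0.4755 -0.039   0.116 ] rot [179.9  -0.   40.6] tipz 0.017 F [-0.2 -1.5  6.3] Ftool -1.1 1.1 M [-0.178 -0.076  0.209] Mtool -0.185 -0.059 q7 -49.9
t 16.95 pos [ 0.4755 -0.0389  0.116 ] rot [179.9  -0.   40.7] tipz 0.017 F [ 0.7 -1.8  5.1] Ftool -0.7 1.8 M [-0.207 -0.067  0.211] Mtool -0.201 -0.084 q7 -49.8
```

Torque readings put the clamp at roughly 20–30 N, which is snug. I'll turn back to the middle of the socket play and draw the key out.

>>> play_rows(
  commands=[-1,0,0,0,0,0,-0.05,-1,0,0,-0.0004,0,0,-0.05,-1,0,0,0,0,0,-0.04,-1,0,0,0,0,0,0],
)

```text
time_s: 17.35
ee_pos: [0.4752, -0.0388, 0.116]
tcp_rot: [180.0, -0.0, 48.7]
contact_force: [1.1, -0.8, 0.4]
gripper_width: 0.018
grip_force: 30.0
```

```bash
python3 -c "
from h import *
st()"
```

```text
t 17.35 pos [ 0.4752 -0.0388  0.116 ] rot [180.   -0.   48.7] tipz 0.017 F [ 1.1 -0.8  0.4] Ftool 0.2 1.3 M [-0.255 -0.382 -0.017] Mtool -0.455 0.061 q7 -44.3
```

>>> play_rows(
  commands=[-1,0,0,-0.002,0,0,0,-1,0,0,-0.002,0,0,0,-1,0,0,0,0,0,0],
)

```text
time_s: 17.65
ee_pos: [0.4751, -0.0388, 0.1202]
tcp_rot: [180.0, -0.0, 48.6]
contact_force: [2.2, -1.7, -3.9]
gripper_width: 0.0177
grip_force: 30.0
```

```bash
python3 -c "
from h import *
st()"
```

```text
t 17.65 pos [ 0.4751 -0.0388  0.1202] rot [180.   -0.   48.6] tipz 0.0212 F [ 2.2 -1.7 -3.9] Ftool 0.2 2.8 M [-0.319 -0.579  0.008] Mtool -0.645 0.144 q7 -44.3
```

>>> play_rows(
  commands=[-1,0,0.0005,-0.002,0,0,0,-1,0,0,-0.003,0,0,0,-1,0,0,-0.004,0,0,0,-1,0,0,0,0,0,0],
)

```text
time_s: 18.05
ee_pos: [0.4747, -0.0388, 0.1295]
tcp_rot: [-180.0, 0.0, 48.6]
contact_force: [0.5, -0.1, -3.4]
gripper_width: 0.0178
grip_force: 30.0
```

```bash
python3 -c "
from h import *
st()"
```

```text
t 18.05 pos [ 0.4747 -0.0388  0.1295] rot [-180.     0.    48.6] tipz 0.0305 F [ 0.5 -0.1 -3.4] Ftool 0.3 0.5 M [-0.035 -0.169  0.037] Mtool -0.15 0.085 q7 -44.1
```

>>> play_rows(
  commands=[-1,0,0,-0.007,0,0,0,-1,0,0,-0.01,0,0,0,-1,0,0,-0.015,0,0,0,-1,0,0,-0.02,0,0,0,-1,0,0,-0.015,0,0,0,-1,0,0,0,0,0,0],
)

```text
time_s: 18.65
ee_pos: [0.4762, -0.039, 0.1983]
tcp_rot: [179.8, -0.1, 48.6]
contact_force: [0.2, -0.2, -2.7]
gripper_width: 0.0179
grip_force: 30.0
```

```bash
python3 - 2>/dev/null <<'E'
from h import *
st();print(sense()['qpos'].round(1));board(2)
# stand bore, seen from top and scene with the key away
for n in("top","scene"):
    im,d,w=cloud(n); cv2.imwrite(f"pics/{n}5.png",im); np.save(n+"5.npy",w)
im=cv2.imread("pics/top5.png"); im2=cv2.imread("pics/scene5.png")
cv2.imwrite("pics/hole.png",np.hstack([cv2.resize(im[190:280,310:390],(400,450),interpolation=2),cv2.resize(im2[150:230,295:375],(400,450),interpolation=2)]))
E
```

```text
t 18.65 pos [ 0.4762 -0.039   0.1983] rot [ 1.798e+02 -1.000e-01  4.860e+01] tipz 0.0993 F [ 0.2 -0.2 -2.7] Ftool -0.0 0.3 M [-0.019 -0.039  0.041] Mtool -0.042 0.012 q7 -43.1
[  4.8  23.5  -4.8 115.    2.9  41.5 -43.1]
r12 0.05 [241 243] cc 0.8107 mm 1.12 px [-0.567  0.197]
r16 0.05 [241 243] cc 0.9943 mm 0.45 px [-0.015 -0.173]
r12 0.08 [230 247] cc 0.9856 mm 0.67 px [-0.11  -0.154]
r16 0.08 [230 247] cc 0.9928 mm 0.71 px [-0.117 -0.163]
```

View pics/hole.png

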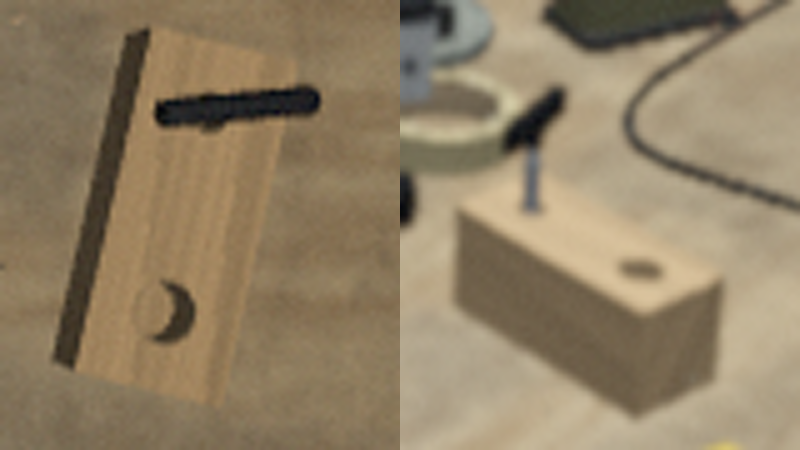

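The stand bore shows at about (343,252) in the top view and (343,198) in the scene view.

```bash
python3 - <<'E'
from h import *
def ray(n,u,v,zz):
    p=camera_params(n);K=p["K"];C=np.linalg.inv(p["world_to_cam"])
    d=C[:3,:3]@np.array([(u-K[0,2])/K[0,0],-(v-K[1,2])/K[1,1],-1]);o=C[:3,3];return o+d*(zz-o[2])/d[2]
print(ray("top",342.4,252,.06),ray("scene",342.8,197.4,.06))
print("bore via scene",ray("scene",200+304/4-.4,195+211/4-.4,.045))
w=np.load("top5.npy");v,u=np.mgrid[:384,:512]
m=(w[...,2]>.052)&(w[...,2]<.068)&(u>310)&(u<385)&(v>190)&(v<275);P=w[m]
r=cv2.minAreaRect((P[:,:2]*1000).astype(np.float32));print(r)
s=sense();a=np.deg2rad(s['tcp_rot'][2])
for T in([.460,-.329],):
    d=np.array(T)-s['ee_pos'][:2];print("tool shift",d@[np.cos(a),np.sin(a)],d@[np.sin(a),-np.cos(a)])
E
```

```text
[ 0.4597462  -0.32945294  0.06      ] [ 0.45999185 -0.33313501  0.06      ]
bore via scene [ 0.47243199 -0.03754603  0.045     ]
((499.9420166015625, -340.3135681152344), (65.05862426757812, 149.90524291992188), 74.78070068359375)
tool shift -0.2270993897071998 0.18092286258037205
```

>>> play_rows(
  commands=[-1,-0.0285,0.0227,0,0,0,0,-1,-0.0285,0.0227,0,0,0,0,-1,-0.0285,0.0227,0,0,0,0,-1,-0.0285,0.0227,0,0,0,0,-1,-0.0285,0.0227,0,0,0,0,-1,-0.0285,0.0227,0,0,0,0,-1,-0.0285,0.0227,0,0,0,0,-1,-0.0285,0.0227,0,0,0,0],
)

```text
time_s: 19.65
ee_pos: [0.4598, -0.3311, 0.1948]
tcp_rot: [-179.9, 0.0, 48.6]
contact_force: [1.0, 0.9, -2.6]
gripper_width: 0.0179
grip_force: 30.0
```

>>> play_rows(
  commands=[-1,0,0,0,0,0,-0.13,-1,0,0,0,0,0,-0.13,-1,0,0,0,0,0,-0.13,-1,0,0,0,0,0,0,-1,0,0,0,0,0,0],
)

```text
time_s: 20.15
ee_pos: [0.4603, -0.3299, 0.1952]
tcp_rot: [-179.9, -0.0, 70.8]
contact_force: [0.3, 0.6, -3.0]
gripper_width: 0.0178
grip_force: 30.0
```

```bash
python3 -c "
from h import *
st();camera('top');camera('top');st()"
```

```text
t 20.15 pos [ 0.4603 -0.3299  0.1952] rot [-179.9   -0.    70.8] tipz 0.0962 F [ 0.3  0.6 -3. ] Ftool 0.7 0.1 M [-0.051 -0.052  0.016] Mtool -0.066 -0.031 q7 7.0
t 20.25 pos [ 0.4606 -0.33    0.1956] rot [-179.9   -0.    70.9] tipz 0.0966 F [ 0.1  0.5 -2.9] Ftool 0.5 -0.1 M [-0.012 -0.04   0.005] Mtool -0.041 0.001 q7 7.1
```

>>> play_rows(
  commands=[-1,0,0,0.015,0,0,0,-1,0,0,0.013,0,0,0,-1,0,0,0.004,0,0,0,-1,0,0,0.003,0,0,0,-1,0,0,0.002,0,0,0,-1,0,0,0,0,0,0],
)

```text
time_s: 20.85
ee_pos: [0.4609, -0.3302, 0.1591]
tcp_rot: [180.0, 0.0, 71.0]
contact_force: [-0.4, -0.6, -3.3]
gripper_width: 0.0178
grip_force: 30.0
```

```bash
python3 -c "
from h import *
st()"
```

```text
t 20.85 pos [ 0.4609 -0.3302  0.1591] rot [180.   0.  71.] tipz 0.0601 F [-0.4 -0.6 -3.3] Ftool -0.7 -0.2 M [ 0.03  -0.06   0.002] Mtool -0.047 0.048 q7 6.5
```

>>> play_rows(
  commands=[-1,0,0,0.001,0,0,0,-1,0,0,0.001,0,0,0,-1,0,0,0,0,0,0],
)

```text
time_s: 21.15
ee_pos: [0.4608, -0.3302, 0.1572]
tcp_rot: [180.0, 0.0, 71.0]
contact_force: [0.4, -0.2, -2.8]
gripper_width: 0.0177
grip_force: 30.0
```

```bash
python3 -c "
from h import *
st()"
```

```text
t 21.15 pos [ 0.4608 -0.3302  0.1572] rot [180.   0.  71.] tipz 0.0582 F [ 0.4 -0.2 -2.8] Ftool -0.1 0.5 M [-0.067 -0.035  0.02 ] Mtool -0.055 -0.052 q7 6.5
```

No contact; the tip is already below the stand's top. I'll carry on down in stages.

>>> play_rows(
  commands=[-1,0,0,0.002,0,0,0,-1,0,0,0.003,0,0,0,-1,0,0,0.004,0,0,0,-1,0,0,0,0,0,0],
)

```text
time_s: 21.55
ee_pos: [0.4603, -0.3299, 0.1474]
tcp_rot: [-179.9, -0.0, 71.0]
contact_force: [-0.1, -0.5, -2.2]
gripper_width: 0.0178
grip_force: 30.0
```

```bash
python3 -c "
from h import *
st()"
```

```text
t 21.55 pos [ 0.4603 -0.3299  0.1474] rot [-179.9   -0.    71. ] tipz 0.0484 F [-0.1 -0.5 -2.2] Ftool -0.5 0.1 M [ 0.008 -0.007 -0.012] Mtool -0.004 0.01 q7 6.3
```

>>> play_rows(
  commands=[-1,0,0,0.006,0,0,0,-1,0,0,0.007,0,0,0,-1,0,0,0.007,0,0,0,-1,0,0,0.006,0,0,0,-1,0,0,0.003,0,0,0,-1,0,0,0,0,0,0],
)

```text
time_s: 22.15
ee_pos: [0.4605, -0.3299, 0.1184]
tcp_rot: [-179.9, -0.0, 71.0]
contact_force: [-0.0, 0.0, -2.8]
gripper_width: 0.0177
grip_force: 30.0
```

```bash
python3 -c "
from h import *
st()"
```

```text
t 22.15 pos [ 0.4605 -0.3299  0.1184] rot [-179.9   -0.    71. ] tipz 0.0194 F [-0.   0.  -2.8] Ftool 0.0 -0.0 M [-0.038 -0.027 -0.038] Mtool -0.037 -0.027 q7 5.7
```

>>> play_rows(
  commands=[-1,0,0,0.0015,0,0,0,-1,0,0,0.001,0,0,0,-1,0,0,0,0,0,0],
)

```text
time_s: 22.45
ee_pos: [0.4609, -0.3302, 0.1167]
tcp_rot: [180.0, 0.0, 71.0]
contact_force: [-0.4, 0.4, -2.9]
gripper_width: 0.0176
grip_force: 30.0
```

```bash
python3 -c "
from h import *
st()"
```

```text
t 22.45 pos [ 0.4609 -0.3302  0.1167] rot [180.   0.  71.] tipz 0.0177 F [-0.4  0.4 -2.9] Ftool 0.3 -0.5 M [-0.031 -0.04  -0.006] Mtool -0.048 -0.017 q7 5.7
```

>>> play_rows(
  commands=[-1,0,0,0.0006,0,0,0,-1,0,0,0,0,0,0],
)

```text
time_s: 22.65
ee_pos: [0.4609, -0.3302, 0.1161]
tcp_rot: [180.0, 0.0, 71.0]
contact_force: [-0.2, 0.0, -2.4]
gripper_width: 0.0181
grip_force: 30.0
```

```bash
python3 -c "
from h import *
st()"
```

```text
t 22.65 pos [ 0.4609 -0.3302  0.1161] rot [180.   0.  71.] tipz 0.0171 F [-0.2  0.  -2.4] Ftool -0.0 -0.2 M [-0.066 -0.071 -0.007] Mtool -0.089 -0.039 q7 5.7
```

>>> play_rows(
  commands=[-1,0,0,0.0006,0,0,0,-1,0,0,0,0,0,0],
)

```text
time_s: 22.85
ee_pos: [0.4608, -0.3302, 0.1154]
tcp_rot: [-180.0, -0.0, 71.0]
contact_force: [-0.7, -0.8, -2.8]
gripper_width: 0.0179
grip_force: 30.0
```

```bash
python3 -c "
from h import *
st()"
```

```text
t 22.85 pos [ 0.4608 -0.3302  0.1154] rot [-180.   -0.   71.] tipz 0.0164 F [-0.7 -0.8 -2.8] Ftool -0.9 -0.4 M [-0.032 -0.041 -0.017] Mtool -0.049 -0.017 q7 5.7
```

>>> play_rows(
  commands=[-1,0,0,0.0005,0,0,0,-1,0,0,0,0,0,0],
)

```text
time_s: 23.05
ee_pos: [0.4609, -0.3302, 0.1151]
tcp_rot: [180.0, 0.0, 71.0]
contact_force: [-0.6, 0.5, -0.6]
gripper_width: 0.0177
grip_force: 30.0
```

```bash
python3 -c "
from h import *
st()"
```

```text
t 23.05 pos [ 0.4609 -0.3302  0.1151] rot [180.   0.  71.] tipz 0.0161 F [-0.6  0.5 -0.6] Ftool 0.3 -0.7 M [ 0.001  0.062 -0.022] Mtool 0.06 -0.019 q7 5.6
```

The tip is on the stand's floor, at the same height as at grasp. I'll open gently and retreat straight up.

>>> play_rows(
  commands=[-0.4,0,0,0,0,0,0,0,0,0,0,0,0,0,0.2,0,0,0,0,0,0,0.2,0,0,0,0,0,0,0.2,0,0,0,0,0,0],
)

```text
time_s: 23.55
ee_pos: [0.4609, -0.3302, 0.1149]
tcp_rot: [180.0, 0.0, 71.0]
contact_force: [-0.5, -0.1, 0.0]
gripper_width: 0.0543
grip_force: 0.0
```

>>> play_rows(
  commands=[0.2,0,0,-0.01,0,0,0,0.2,0,0,-0.02,0,0,0,0.2,0,0,-0.03,0,0,0,0.2,0,0,-0.04,0,0,0,0.2,0,0,-0.04,0,0,0,0.2,0,0,0,0,0,0,0.2,0,0,0,0,0,0,0.2,0,0,0,0,0,0],
)

```text
time_s: 24.35
ee_pos: [0.46, -0.3297, 0.2541]
tcp_rot: [-179.9, -0.0, 71.0]
contact_force: [-0.5, 0.2, -0.6]
gripper_width: 0.0563
grip_force: 0.0
```

```bash
python3 - 2>/dev/null <<'E'
from h import *
st();board(2)
im,d,w=cloud("wrist");m=(w[...,2]>.124)&(w[...,2]<.145)
n,l,s,c=cv2.connectedComponentsWithStats(m.astype(np.uint8))
for i in range(1,n):
    if s[i,4]>300: P=w[l==i]; print(s[i],P.mean(0),P[:,2].std(),cv2.minAreaRect((P[:,:2]*1000).astype(np.float32)))
I,_,_=cloud("scene");a=cv2.imread("pics/scene0.png")
cv2.imwrite("pics/end.png",np.hstack([cv2.resize(I[130:290,190:390],(500,400),interpolation=2),cv2.resize(im[80:260,190:340],(300,400))]))
E
```

```text
t 24.35 pos [ 0.46   -0.3297  0.2541] rot [-179.9   -0.    71. ] tipz 0.1551 F [-0.5  0.2 -0.6] Ftool 0.1 -0.6 M [-0.057 -0.026  0.041] Mtool -0.043 -0.045 q7 8.1
r12 0.05 [241 243] cc 0.9847 mm -0.2 px [ 0.317 -0.292]
r16 0.05 [241 243] cc 0.9944 mm 0.49 px [-0.029 -0.172]
r12 0.08 [230 247] cc 0.9823 mm 0.59 px [-0.094 -0.139]
r16 0.08 [230 247] cc 0.9927 mm 0.75 px [-0.127 -0.167]
[ 244  137   18   93 1535] [ 0.46166366 -0.32872896  0.13154372] 0.0018309747933112845 ((460.6940612792969, -331.38824462890625), (97.44548034667969, 17.337926864624023), 71.48177337646484)
[  36  238   68   50 1676] [ 0.24456852 -0.33930564  0.13930677] 0.004915215367611193 ((240.203125, -341.8551940917969), (68.1994857788086, 38.816104888916016), 4.174478530883789)
```

View pics/end.png

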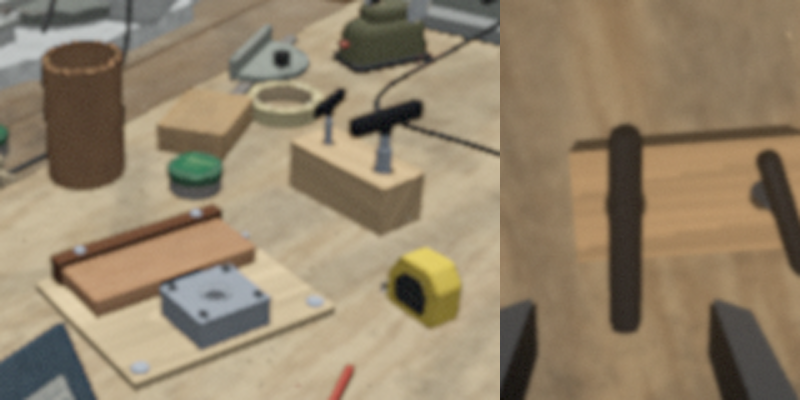

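The key stands upright in its own bore at its starting pose, the board is against the fence, and the bystanders have not moved. I'm handing the job in.

```bash
python3 -c "
from workcell import *
print(finish_job())"
```

```text
the job is handed in; nothing more can be done
None
```

The job is handed in at about 24 s of the 64 s allowed: the larger key went fully home in the socket, the board is clamped against the fence at an estimated 20–30 N (from torque and turn angle, not measured directly), the key stands back upright in its own bore, and nothing else was moved.

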